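# Fit the camera post and tighten its clamp bolt to the click

### The arm

A 6-joint arm with a two-finger parallel gripper is mounted at the origin on the work surface. World frame = base frame: x ahead of the robot, y to its left, z up, the work surface at z = 0. Lengths are in m, angles in rad, forces in N, time in s.
With the tool pointing down it reaches from about 0.325 to 0.775 m from the base axis. Payload 5.5 kg.
Tool frame: the origin (TCP) lies at the very end of the fingers, on their centre line; the grasp point (between the pads) lies 19 mm behind it (manip.hold_point_z is the distance from the TCP to the grasp point, in m); z points along the fingers, y is the line along which they close (so a half turn about z gives the same grasp; the last joint's range is limited). The gripper opens to 85 mm and grips with 20 to 120 N. Pads are 22 mm wide; open, the fingers measure 114 mm over their backs; the gripper's body (76 mm by 85 mm) begins 54 mm behind the grasp point. The pads swing forward as they close: fully open they stand 13 mm farther back than shut.
Start: joints at [-1.211, 0.091, 1.231, -0, 1.82, -0.057], TCP at [0.243, -0.549, 0.231] pointing down, gripper open.
Joint ranges: [-2.87, 2.87], [-0.86, 2.18], [0.17, 2.46], [-1.51, 4.65], [0.06, 2.69], [-2.65, 2.65]. Speed limits (rad/s): [2.57, 2.57, 3.01, 3.14, 3.14, 3.14].

### API

Orientations are given as a unit quaternion [x, y, z, w].
In Python, from cell import manip gives the robot as it stands. The module is installed in compiled form; this text tells all that it offers.
- The arm moves only by the tool jog_arm, never from a script. Its argument "rows" is a list that holds one entry, the list of rows, each a list of 7 numbers: the closure, from 0 (fully open) to 1 (shut), then the shift along the world's x, y, z in mm, then the turn, a rotation vector about the world's x, y, z in degrees. In form: [[[hand, dx, dy, dz, rx, ry, rz], ...]]. A call has 1 to 12 rows; each row shifts and turns the commanded pose from where the row before left it; what a row does not reach is not made up. A row lasts 1/10 s, in which the tool goes at most 50 mm and 8.59 degrees, less where a joint would pass 70% of its speed; a pose out of reach is approached as far as the arm can. A call is refused whole if a number of a shift passes 50 or a number of a turn 8.59, either way. A call with a gripper value outside its range is refused whole. The fingers move at their own pace and stop on an object; "newtons" is the grip in N (left out, the last holds). Time passes only in rows, so rows that do not move let the fingers close. It gives the time, the measured TCP pose, the force, the opening and the grip force at its end, in the units of the state.
- manip.read_state(): the state, without advancing time (a new reading comes with each control period).
- manip.grab_frame(name): name is "scene" or "top" or "wrist"; returns the picture (420x560x3 uint8, red, green, blue); there is no depth.
- manip.camera_params(name): a dict with "intrinsics" (3x3 intrinsics, pixels), "D" ([k1, k2, p1, p2, k3] as OpenCV has them; the pictures are not rectified), "rvec" (rotation vector, rad) and "tvec" (3), from world to camera coordinates, as OpenCV has them. Camera axes: x right, y down, z forward; pixel columns grow to the right and rows downward; lengths in m; the calibration is good to about 2 mm. A picture is of the moment at which its call begins: read the wrist's pose just before it. camera_params takes no time and is no camera call; for the wrist camera it gives the pose at the moment of the call.
- manip.hand_in(): hands the job in; it is judged then, once.
Trained networks look in the newest picture that a camera, given by its name, has taken for a name from the list of things; names that differ only in an ending like _2 or _b are one class to them, and where a whole thing is asked for, a point or a joint stands for the part that bears it (a point fixed in the world has none). Each returns a list of dicts, best first, with "p" (0 to 1); they miss things now and then, are a little off and sometimes report something else, mostly with a low value. They report only what shows in the picture. A call takes as long as a camera call.
- manip.silhouettes(name, camera): "region" (420x560 bool, what is visible of it).
- manip.mark_of(name, camera): "centre" ([x, y, z] in m, in the coordinates of the camera as it stood for that picture, good to about 4 mm: a listed point, or the origin of a listed thing).
The state is a dict: "time_s": time; "joint_pos": joint angles; "joint_velocities": joint speeds; "joint_efforts": joint torques, N m; "ee_pos": TCP position; "tool_rot": TCP orientation; "wrist_force": force on the tool from outside, world axes, zero at the start; "wrist_torque": the same for the moment, N m; "finger_gap": finger opening in m; "grasp_force": force on a finger pad.
Only numpy, scipy, OpenCV 4.12 (cv2) and the standard library are available. Lean on these libraries where they do the work, as an engineer would, in place of code of your own. Each camera call takes 0.05 s, during which the arm holds its last target. There are 200 camera calls.

### The job

Fit the camera post upright in the socket of the stand's foot, gently and fully home, so that its collar sits flush on the foot. Then tighten the clamp bolt by turning the click wrench clockwise until its handle breaks over at the hinge, stop there without forcing it on to its end, and let go so that the handle springs straight and the bolt stays tight. Leave the paint bottle, paint jar and brush cup alone.

Things in the scene. Friction and masses are not known exactly. Their poses are not given: they have to be found in the camera images.
- post_mid (a point): Centre of the loose steel camera post, on its axis 65 mm above its foot; z up the post. It starts standing on the table: 130 mm tall, 0.2 to 0.42 kg. From the foot up: spigot 26 mm diameter, 45 mm long, foot chamfered; collar 42 mm diameter from 45 to 53 mm; shaft 24 mm diameter from 53 to 122 mm (grip it here); brass stud 8 mm diameter to 130 mm.
- socket (a point): Centre of the mouth of the round blind hole in the grey foot of the camera stand, in its flat top 50 mm above the table, 110 mm from the bolt axis. Hole 29 mm diameter, 46 mm deep, straight down, 3 mm chamfer. z is up; y points from hole to bolt. With the post fully home its collar rests on the foot's top and post_mid is 20 mm above this point.
- bolt_axis (a point): Point on the vertical axis of the clamp bolt beside the socket, at the height of the wrench handle's axis (28 mm above the foot's top, 78 mm above the table). The wrench's head, 42 mm diameter, sits on this bolt and stays there; clockwise seen from above tightens. The handle must swing 0.2 to 0.85 rad before the bolt is tight, differently at each start.
- handle_grip (a point): Middle of the click wrench's black grip, on its axis, 150 mm from the bolt axis when straight, 78 mm above the table; x points outward along the handle, z up. The grip is a level round bar 26 mm in diameter, 97 to 202 mm from the bolt axis, open table below. It starts on the robot's side of the foot and is pushed clockwise; at this point the click comes at 8 to 9 N.
- click (a joint): Hinge in the wrench's neck, 35 mm from the bolt axis: 0 straight, growing as the handle breaks over clockwise, 0.25 at its hard end. Broken over by 0.07, forced on by 0.21. At the grip the push rises to 8 to 9 N, then the hinge breaks over and the push falls off (about 6 N at 0.1, 4 N at 0.15). Its spring straightens it when let go.
- bolt (a joint): Turn of the clamp bolt: 0 tight, negative while loose (-0.5 to -0.2 at the start); it stays where it is left. The wrench's head first swings almost freely (under 1 N at the grip) through up to 0.36 rad of hidden slack on the bolt, then turns it against steady friction (1 to 2 N at the grip) until tight.
- foot: The grey foot of the camera stand, fixed to the table, 110 x 220 x 50 mm; its origin is at the centre of its underside, y along its long side, socket at y = -60 mm and bolt at y = +50 mm; it bears the bolt and the wrench.
- post: The loose camera post (see post_mid); its origin is at the centre of its foot, z up the post.
- paint_bottle: Bystander: red paint bottle, 60 mm diameter, 150 mm tall; origin at the centre of its underside.
- paint_jar: Bystander: blue paint jar, 66 mm diameter, 70 mm tall; origin at the centre of its underside.
- brush_cup: Bystander: white cup of brushes, 72 mm diameter at the rim, 90 mm tall, brushes to 190 mm; origin at the centre of its underside.

How it is judged:
On the way, in this order (a step that is already met when the one before it is completed fails the run):
1. the post stands fully home in the socket (horizontal distance between post_mid and socket below 0.004 m and z of post_mid in the frame of socket below 0.0225 m and angle between post_mid's own z axis and vertical below 0.05 rad), for 0.2 s.
2. the wrench breaks over on the tight bolt, with the post still home (value of joint click above 0.07 rad and value of joint bolt above -0.03 rad and z of post_mid in the frame of socket below 0.0225 m and horizontal distance between post_mid and socket below 0.004 m), for 0.1 s.
At the end, for the whole second after the job is handed in: The post stands at rest in the socket, collar within 2.5 mm of the foot's top, within 4 mm of the hole's axis and 0.05 rad of upright; the bolt is within 0.03 rad of tight; the wrench handle is let go and straight again (within 0.03 rad) (all of step 1 and linear speed of post below 0.02 m/s and value of joint bolt above -0.03 rad and value of joint click below 0.03 rad); the robot touches nothing.
It fails at once if the wrench is forced on past its click, near the end of its hinge (over 0.21 rad) (value of joint click above 0.21 rad).
It fails at once if the post is rammed against the foot (over 60 N) (contact force between post and foot above 60 N).
It fails at once if the paint bottle, paint jar or brush cup is moved by more than 20 mm (distance of any of paint_bottle, paint_jar, brush_cup from where it was at the start of the episode above 0.02 m).
It also fails if it takes over 72 s, if anything falls off the work surface, if the arm or the gripper's body presses on something with over 40 N, if the wrist force passes 120 N, or if a joint passes its speed limit or range.

## Working session

There is one attempt and no reset: what is moved stays moved. The work goes in short steps, Python scripts to look and compute and a tool call to move; the robot and the scene stay as the last step left them, time stands still between calls to the robot, and variables do not carry over. Pictures are saved under pics/ and viewed, at most 10 in all, crops included, and the job is handed in when it is done.

Besides the shell and the picture viewer there is one more tool, called after ">>>" as name([rows], argument=value, ...), one row to a line, values as JSON. jog_arm: Moves the arm, as the interface text tells. Its arguments: {"type":"object","properties":{"rows":{"type":"array","items":{"type":"array","items":{"type":"array","items":{"type":"number"}}}},"newtons":{"type":"number"}},"required":["rows"]}

```bash
mkdir -p pics
cat > h.py <<'E'
import numpy as np, cv2
from cell import manip
def T(cam):
    c=manip.camera_params(cam); R=cv2.Rodrigues(np.array(c["rvec"],float))[0]; return c,R,np.array(c["tvec"],float).ravel()
def w(p,R,t): return R.T@(np.array(p)-t)
def pix(P,cam):
    c,R,t=T(cam); return cv2.projectPoints(np.array(P,float).reshape(-1,3),np.array(c["rvec"],float),t,np.array(c["intrinsics"]),np.array(c["D"],float))[0].reshape(-1,2)
def ray(uv,cam,z):
    c,R,t=T(cam); n=cv2.undistortPoints(np.array(uv,float).reshape(-1,1,2),np.array(c["intrinsics"]),np.array(c["D"],float)).reshape(-1,2)
    o=-R.T@t; d=(R.T@np.c_[n,np.ones(len(n))].T).T
    return o+d*((z-o[2])/d[:,2])[:,None]
def snap(cam,f=None):
    c,R,t=T(cam); im=manip.grab_frame(cam)
    if f: cv2.imwrite('pics/'+f,im[:,:,::-1])
    return R,t,im
E
python3 - <<'E'
from h import *
np.set_printoptions(precision=4,suppress=True)
for cam in ("scene","top"):
    R,t,im=snap(cam,cam+"0.png")
    for n in ("post_mid","socket","bolt_axis","handle_grip","paint_bottle","paint_jar","brush_cup"):
        r=manip.mark_of(n,cam)
        print(cam,n,[(round(d["p"],2),w(d["centre"],R,t).round(4)) for d in r[:2]])
print(manip.read_state())
E
```

```text
scene post_mid [(0.67, array([ 0.4921, -0.339 ,  0.0655])), (0.64, array([ 0.5397,  0.4478, -0.0008]))]
scene socket [(0.96, array([ 0.6561, -0.0937,  0.0497]))]
scene bolt_axis [(0.8, array([0.6347, 0.0127, 0.0762])), (0.4, array([0.5393, 0.4457, 0.0032]))]
scene handle_grip [(0.6, array([ 0.4912, -0.0201,  0.0827]))]
scene paint_bottle [(0.75, array([ 0.5381,  0.4488, -0.0015]))]
scene paint_jar [(0.79, array([ 0.7975,  0.0459, -0.0038]))]
scene brush_cup [(0.77, array([0.6851, 0.3427, 0.0027])), (0.36, array([ 0.4891, -0.0218,  0.0825]))]
top post_mid [(0.83, array([ 0.4875, -0.3402,  0.0646]))]
top socket [(0.61, array([ 0.6489, -0.0893,  0.0482]))]
top bolt_axis [(0.69, array([0.6273, 0.018 , 0.0757])), (0.62, array([ 0.4921, -0.3391, -0.0034]))]
top handle_grip [(0.98, array([ 0.4859, -0.0256,  0.0821])), (0.29, array([ 0.4932, -0.3384, -0.0038]))]
top paint_bottle [(0.9, array([0.538 , 0.4489, 0.0002]))]
top paint_jar [(0.59, array([0.7962, 0.0505, 0.0006]))]
top brush_cup [(0.63, array([0.6874, 0.349 , 0.0024]))]
{'time_s': 0.8, 'joint_pos': array([-1.2107,  0.091 ,  1.2307, -0.    ,  1.8198, -0.0567]), 'joint_velocities': array([-0.0007,  0.0008,  0.0018, -0.0004,  0.0008,  0.0011]), 'joint_efforts': array([  0.0005, -45.8414, -41.8064,  -0.0001,   0.0004,   0.    ]), 'ee_pos': array([ 0.2429, -0.5487,  0.2313]), 'tool_rot': array([0.9784, 0.2069, 0.    , 0.0001]), 'wrist_force': array([-0.4634,  0.4099, -0.5024]), 'wrist_torque': array([-0.0059,  0.0157,  0.0098]), 'grasp_force': 0.0, 'finger_gap': 0.08528996720296102}
```

```bash
python3 -c "
import cv2,numpy as np
a=np.vstack([cv2.imread('pics/scene0.png'),cv2.imread('pics/top0.png')]);cv2.imwrite('pics/a.png',cv2.resize(a,(400,600)))"
```

```text
(no output)
```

View pics/top0.png

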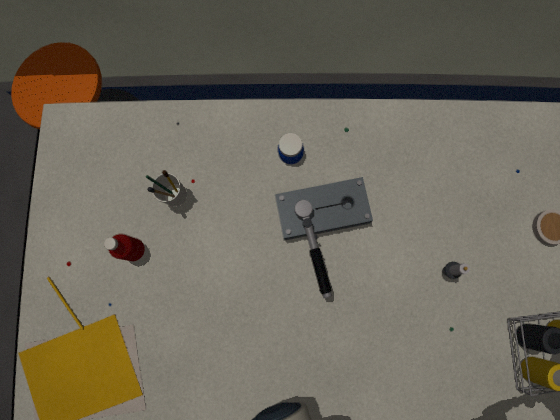

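View pics/scene0.png

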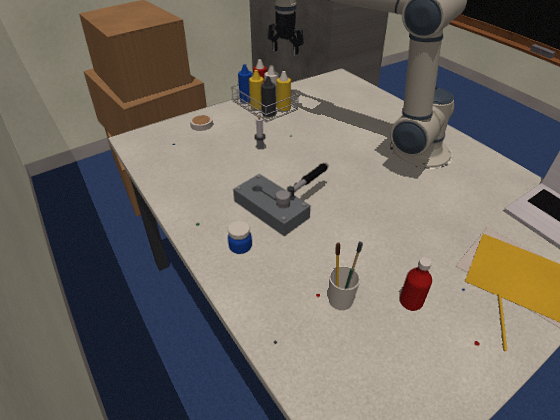

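The top view shows the post at (453,270), socket at (348,202), wrench head at (304,209) and grip at (320,272). The network fixes agree with this and with the stated sizes (110 and 150 mm). Next I move above the post.

>>> jog_arm([
  [[0,35,30,0,0,0,0],[0,35,30,0,0,0,0],[0,35,30,0,0,0,0],[0,35,30,0,0,0,0],[0,35,30,0,0,0,0],[0,35,30,0,0,0,0],[0,37,29,0,0,0,0],[0,0,0,0,0,0,0],[0,0,0,0,0,0,0]],
], newtons=40)

```text
time_s: 1.7
ee_pos: [0.4905, -0.3389, 0.2311]
tool_rot: [0.978, 0.208, -0.0, -0.0]
wrist_force: [-0.3, 0.4, -0.1]
finger_gap: 0.0853
grasp_force: 0.0
```

Run:
```python
from h import *
R,t,im=snap("wrist","w1.png")
for n in ("post_mid","post"):
    print(n,[(round(d["p"],2),w(d["centre"],R,t).round(4)) for d in manip.mark_of(n,"wrist")[:2]])
P=[[.49,-.3395,z] for z in (.13,.122,.053,.0)]
print(pix(P,"wrist"),manip.read_state()["ee_pos"], -R.T@t)
```

```text
post_mid [(0.8, array([ 0.4965, -0.3423,  0.0631]))]
post [(0.88, array([ 0.4937, -0.3423, -0.0044]))]
[[279.55452124 203.38575744]
 [279.57833196 200.46609254]
 [279.73714532 180.98365125]
 [279.82124685 170.6602976 ]] [ 0.48898792 -0.34065297  0.23136047] [ 0.55211851 -0.31138429  0.37452989]
```

View pics/w1.png

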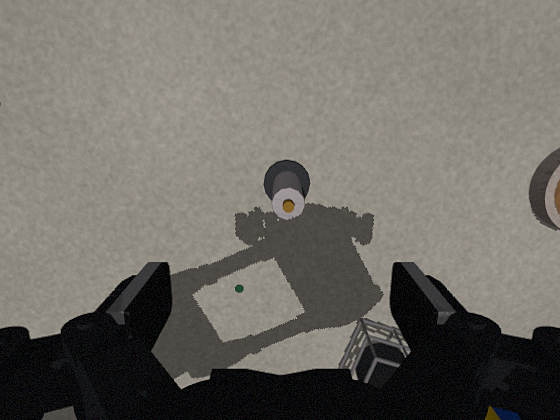

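The stud top shows at about (288,206) against a predicted (280,203). I convert that to a position.

Run:
```python
from h import *
im=cv2.imread('pics/w1.png'); hsv=cv2.cvtColor(im,cv2.COLOR_BGR2HSV)
m=cv2.inRange(hsv,(10,110,90),(30,255,255)); m[:190]=0;m[225:]=0;m[:,:265]=0;m[:,310:]=0
ys,xs=np.nonzero(m);print(len(xs),xs.mean(),ys.mean())
g=cv2.inRange(im,(140,140,140),(255,255,255));g[:180]=0;g[230:]=0;g[:,:265]=0;g[:,315:]=0
c=max(cv2.findContours(g,0,2)[0],key=cv2.contourArea);(cx,cy),r=cv2.minEnclosingCircle(c);print(cx,cy,r)
print(ray([xs.mean(),ys.mean()],"wrist",.128),ray([cx,cy],"wrist",.122))
```

```text
97 287.97938144329896 206.340206185567
287.6639404296875 203.48361206054688 15.73413372039795
[[ 0.48992416 -0.34597657  0.128     ]] [[ 0.49029305 -0.34569594  0.122     ]]
```

>>> jog_arm([
  [[0,1,-5,-30,0,0,0],[0,0,0,-40,0,0,0],[0,0,0,-40,0,0,0],[0,0,0,-30,0,0,0],[0,0,0,-14,0,0,0],[0,0,0,0,0,0,0],[0.5,0,0,0,0,0,0],[0.7,0,0,0,0,0,0],[1,0,0,0,0,0,0],[1,0,0,0,0,0,0],[1,0,0,0,0,0,0]],
], newtons=40)

```text
time_s: 2.95
ee_pos: [0.4914, -0.3448, 0.0786]
tool_rot: [0.978, 0.207, 0.001, 0.001]
wrist_force: [0.2, 1.3, 4.3]
finger_gap: 0.0231
grasp_force: 39.2
```

>>> jog_arm([
  [[1,0,0,10,0,0,0],[1,0,0,30,0,0,0],[1,0,0,40,0,0,0],[1,22,38,5,0,0,0],[1,25,40,0,0,0,0],[1,25,40,0,0,0,0],[1,25,40,0,0,0,0],[1,15,25,0,0,0,0],[1,6,12,0,0,0,0],[1,0,0,0,0,0,0],[1,0,0,0,0,0,0]],
], newtons=60)

```text
time_s: 4.05
ee_pos: [0.6084, -0.1504, 0.162]
tool_rot: [0.978, 0.207, -0.001, 0.0]
wrist_force: [1.0, -1.0, -3.8]
finger_gap: 0.0226
grasp_force: 59.3
```

Run:
```python
from h import *
R,t,im=snap("wrist","w2.png")
for n in ("socket","post_mid","bolt_axis"):
    print(n,[(round(d["p"],2),w(d["centre"],R,t).round(4)) for d in manip.mark_of(n,"wrist")[:2]])
s=manip.read_state();print(pix([[.6525,-.0915,.05]],"wrist"),s["ee_pos"],s["tool_rot"],s["wrist_force"])
```

```text
socket [(0.94, array([ 0.6604, -0.095 ,  0.0527])), (0.26, array([ 0.6128, -0.1484,  0.1478]))]
post_mid [(0.95, array([ 0.6136, -0.1487,  0.1482]))]
bolt_axis [(0.69, array([0.6315, 0.016 , 0.0757]))]
[[226.13070711 108.98238326]] [ 0.60833926 -0.15104156  0.16236407] [ 9.78563056e-01  2.05947362e-01 -1.02015451e-04  1.38731837e-04] [-0.0861203   0.34742476 -4.35236942]
```

View pics/w2.png

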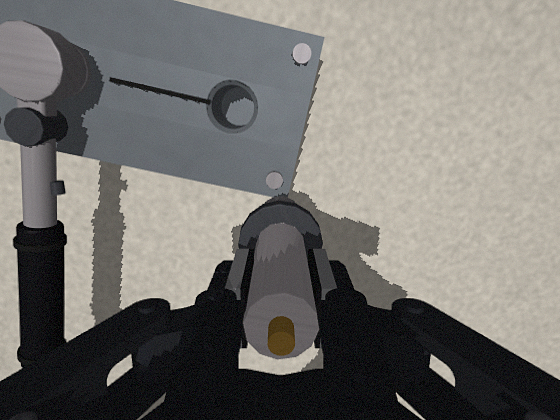

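The hole's rim is centred near (232,106), the held post's stud near (281,335) and its collar near (282,230). I measure the post and the hole in the same image so calibration error cancels.

Run:
```python
from h import *
im=cv2.imread('pics/w2.png'); 
hsv=cv2.cvtColor(im,cv2.COLOR_BGR2HSV)
m=cv2.inRange(hsv,(10,110,50),(30,255,255)); m[:310]=0;m[362:]=0;m[:,:260]=0;m[:,300:]=0
ys,xs=np.nonzero(m);print("stud",len(xs),xs.min(),xs.max(),ys.min(),ys.max())
r=(318,318+49)
crop=im[60:150,180:290];cv2.imwrite('pics/c.png',np.hstack([cv2.resize(crop,None,fx=5,fy=5,interpolation=cv2.INTER_CUBIC)]))
# predicted overlays: rim circles & post features with assumed pos
a=np.linspace(0,2*np.pi,24)
def circ(x,y,z,r): return np.c_[x+r*np.cos(a),y+r*np.sin(a),np.full(24,z)]
tcp=np.array([.6083,-.1507,.1624]); z0=tcp[2]-.0786  # post foot height
o=cv2.resize(im,None,fx=1,fy=1)
def d(P,col):
    cv2.polylines(o,[np.round(pix(P,"wrist")*16).astype(int).reshape(-1,1,2)],True,col,1,cv2.LINE_AA,4)
s=ray([232.5,106],"wrist",.05)[0];print("sock",s)
d(circ(s[0],s[1],.05,.0175),(0,255,0)); d(circ(s[0],s[1],.047,.0145),(0,255,255))
for z,r in ((.13,.004),(.122,.012),(.053,.021),(.045,.021)): d(circ(tcp[0],tcp[1],z0+z,r),(0,0,255))
o=np.vstack([o[60:150,180:330],o[190:365,180:330]]);cv2.imwrite('pics/c.png',cv2.resize(o,(340,600) if 0 else None,fx=2.25,fy=2.25,interpolation=cv2.INTER_CUBIC))
```

```text
stud 904 268 294 316 355
sock [ 0.65604005 -0.09471102  0.05      ]
```

View pics/c.png

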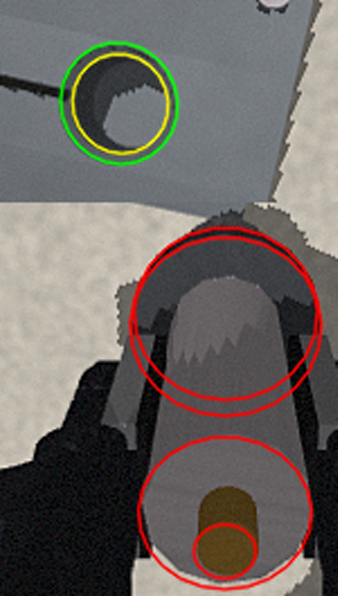

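Run:
```python
from h import *
im=cv2.imread('pics/w2.png'); a=np.linspace(0,2*np.pi,40)
def circ(x,y,z,r): return np.c_[x+r*np.cos(a),y+r*np.sin(a),np.full(40,z)]
tcp=np.array([.6083,-.1507,.1624]); z0=tcp[2]-.0786
k=4; b=np.clip((im[175:275,215:350].astype(float)/255)**.5*255,0,255).astype(np.uint8)
b=cv2.resize(b,None,fx=k,fy=k,interpolation=cv2.INTER_CUBIC); o=b.copy()[:,:]
for z,r in ((.053,.021),(.045,.021),(.002,.013)):
    P=(pix(circ(tcp[0],tcp[1],z0+z,r),"wrist")-[215,175]+.5)*k
    cv2.polylines(o,[np.round(P).astype(int).reshape(-1,1,2)],True,(0,0,255),1)
cv2.imwrite('pics/d.png',cv2.resize(np.hstack([b,o]),(800,296)))
print(pix([[tcp[0],tcp[1],z0+.13]],"wrist"))
```

```text
[[279.45849313 344.73879537]]
```

View pics/d.png

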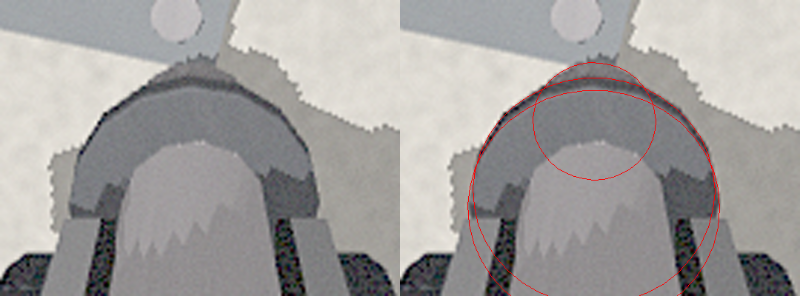

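The post is upright and on the TCP axis to about 1 mm. The hole is at +47.7, +56 mm from it. I move over it and stop with the spigot about 12 mm above the foot.

>>> jog_arm([
  [[1,20,24,0,0,0,0],[1,20,24,0,0,0,0],[1,8,8,-7,0,0,0],[1,0,0,-15,0,0,0],[1,0,0,0,0,0,0],[1,0,0,0,0,0,0],[1,0,0,0,0,0,0]],
])

```text
time_s: 4.95
ee_pos: [0.6564, -0.0948, 0.1406]
tool_rot: [0.979, 0.206, 0.0, 0.0]
wrist_force: [0.5, -0.2, -3.7]
finger_gap: 0.0228
grasp_force: 59.5
```

Run:
```python
from h import *
R,t,i=snap("wrist","w3.png"); im=i[:,:,::-1]
s=manip.read_state(); tcp=s["ee_pos"]; print(tcp,s["wrist_force"])
for n in ("socket","bolt_axis"):
    print(n,[(round(d["p"],2),w(d["centre"],R,t).round(4)) for d in manip.mark_of(n,"wrist")[:2]])
a=np.linspace(0,2*np.pi,40); z0=tcp[2]-.0786
def circ(x,y,z,r): return np.c_[x+r*np.cos(a),y+r*np.sin(a),np.full(40,z)]
k=4; b=((im[140:280,210:350]/255.)**.5*255).astype(np.uint8)
b=cv2.resize(b,None,fx=k,fy=k,interpolation=cv2.INTER_CUBIC); o=b.copy()
for x,y,z,r,c in ((tcp[0],tcp[1],z0+.053,.021,(0,0,255)),(tcp[0],tcp[1],z0+.002,.013,(0,0,255)),(.656,-.0947,.05,.0175,(0,255,0)),(.656,-.0947,.047,.0145,(0,255,255))):
    P=(pix(circ(x,y,z,r),"wrist")-[210,140]+.5)*k
    cv2.polylines(o,[np.round(P).astype(int).reshape(-1,1,2)],True,c,1)
cv2.imwrite('pics/e.png',cv2.resize(np.hstack([b,o]),(800,400)))
```

```text
[ 0.65667148 -0.09463566  0.14095125] [-0.34599897  0.26252001 -3.1014043 ]
socket [(0.96, array([ 0.6584, -0.0907,  0.0457]))]
bolt_axis [(0.74, array([0.6315, 0.0173, 0.0731]))]
```

View pics/e.png

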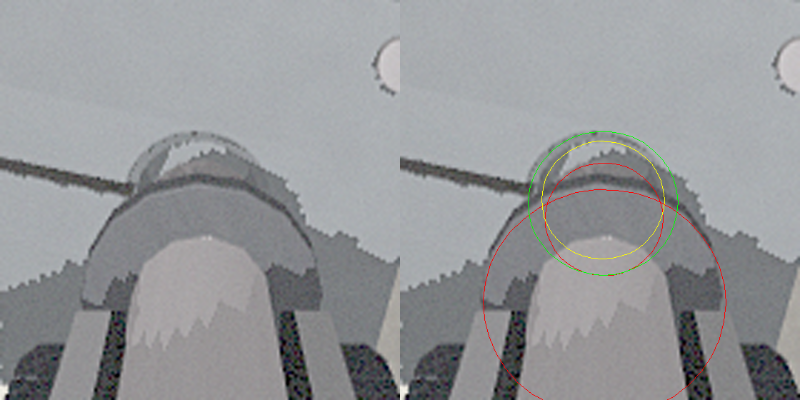

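Rim and spigot agree to about 1 mm, with the hole about 1 mm further toward the wrench. I correct for that and go down slowly.

>>> jog_arm([
  [[1,0,1,-5,0,0,0],[1,0,0,-5,0,0,0],[1,0,0,-3,0,0,0],[1,0,0,-2,0,0,0],[1,0,0,-2,0,0,0],[1,0,0,-2,0,0,0],[1,0,0,0,0,0,0]],
])

```text
time_s: 5.8
ee_pos: [0.6565, -0.0931, 0.1207]
tool_rot: [0.978, 0.207, -0.001, 0.0]
wrist_force: [-1.8, -1.5, -3.8]
finger_gap: 0.0229
grasp_force: 59.4
```

Spigot is 8 mm in with small side forces. Continue.

>>> jog_arm([
  [[1,0,0,-3,0,0,0],[1,0,0,-4,0,0,0],[1,0,0,-4,0,0,0],[1,0,0,-4,0,0,0],[1,0,0,-3,0,0,0],[1,0,0,0,0,0,0]],
])

```text
time_s: 6.4
ee_pos: [0.6564, -0.093, 0.1022]
tool_rot: [0.978, 0.207, -0.001, 0.0]
wrist_force: [-3.3, -3.1, -3.7]
finger_gap: 0.0225
grasp_force: 59.4
```

Side force suggests a shift of a bit toward −x, −y; relieve and continue.

>>> jog_arm([
  [[1,-0.5,-0.5,-3,0,0,0],[1,0,0,-3,0,0,0],[1,0,0,-3,0,0,0],[1,0,0,-3,0,0,0],[1,0,0,-2,0,0,0],[1,0,0,-1,0,0,0],[1,0,0,0,0,0,0]],
])

```text
time_s: 7.1
ee_pos: [0.6562, -0.0932, 0.0877]
tool_rot: [0.978, 0.207, -0.0, -0.0]
wrist_force: [-3.9, -3.2, -1.7]
finger_gap: 0.0225
grasp_force: 59.4
```

>>> jog_arm([
  [[1,-0.7,-0.6,-1,0,0,0],[1,0,0,-1,0,0,0],[1,0,0,-1,0,0,0],[1,0,0,-0.5,0,0,0],[1,0,0,0,0,0,0]],
])

```text
time_s: 7.6
ee_pos: [0.6558, -0.0934, 0.0845]
tool_rot: [0.978, 0.207, 0.0, -0.0]
wrist_force: [-1.3, -1.2, -2.9]
finger_gap: 0.0228
grasp_force: 59.4
```

>>> jog_arm([
  [[1,0,0,-0.5,0,0,0],[1,0,0,-0.5,0,0,0],[1,0,0,-0.5,0,0,0],[1,0,0,0,0,0,0]],
])

```text
time_s: 8.0
ee_pos: [0.6559, -0.0935, 0.0838]
tool_rot: [0.978, 0.207, 0.0, -0.0]
wrist_force: [-2.7, 0.3, 0.1]
finger_gap: 0.0226
grasp_force: 59.6
```

>>> jog_arm([
  [[1,0,0,-0.5,0,0,0],[1,0,0,-0.5,0,0,0],[1,0,0,0,0,0,0],[1,0,0,0,0,0,0]],
])

```text
time_s: 8.4
ee_pos: [0.6559, -0.0935, 0.0838]
tool_rot: [0.978, 0.207, 0.001, 0.0]
wrist_force: [-4.2, 1.4, 5.9]
finger_gap: 0.0226
grasp_force: 60.2
```

Seated: z stays at 83.8 mm while the force rises. Release and lift.

>>> jog_arm([
  [[0.5,0,0,0,0,0,0],[0,0,0,0.5,0,0,0],[0,0,0,0,0,0,0],[0,0,0,0,0,0,0],[0,0,0,20,0,0,0],[0,0,0,40,0,0,0],[0,0,0,40,0,0,0],[0,-30,-10,10,0,0,0],[0,-40,-15,0,0,0,0],[0,-30,-15,0,0,0,0],[0,0,0,0,0,0,0],[0,0,0,0,0,0,0]],
])

```text
time_s: 9.6
ee_pos: [0.5556, -0.134, 0.1932]
tool_rot: [0.978, 0.206, 0.001, 0.0]
wrist_force: [-0.0, 0.1, -0.6]
finger_gap: 0.0853
grasp_force: 0.0
```

Run:
```python
from h import *
R,t,im=snap("wrist","w4.png")
for n in ("socket","post_mid","bolt_axis","handle_grip"):
    print(n,[(round(d["p"],2),w(d["centre"],R,t).round(4)) for d in manip.mark_of(n,"wrist")[:2]])
print(manip.read_state()["ee_pos"],pix([[.6557,-.0935,.135],[.6557,-.0935,.058],[.631,.016,.09],[.4885,-.023,.091]],"wrist"))
```

```text
socket []
post_mid [(0.73, array([ 0.6589, -0.0946,  0.0664]))]
bolt_axis []
handle_grip [(0.94, array([ 0.4854, -0.0233,  0.0781]))]
[ 0.55634999 -0.13329654  0.19241876] [[288.55782389  21.72150311]
 [286.25681139  45.64864897]
 [102.51741111  -3.55370847]
 [ 97.96759876 228.9309612 ]]
```

View pics/w4.png

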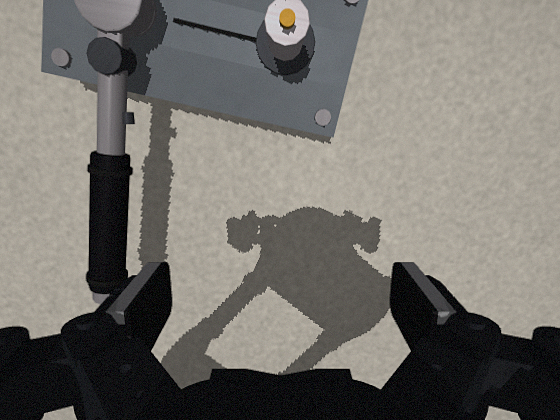

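The post is seated with its stud at (287,18), as predicted. The grip is centred near (109,225). I go to the −y side of the grip with fingers closed, and work out the push arc.

>>> jog_arm([
  [[1,-28,20,0,0,0,0],[1,-29,25,0,0,0,0],[1,0,20,0,0,0,0],[1,0,0,-30,0,0,0],[1,0,0,-40,0,0,0],[1,0,0,-40,0,0,0],[1,0,0,-22,0,0,0],[1,0,0,0,0,0,0],[1,0,0,0,0,0,0]],
])

```text
time_s: 10.75
ee_pos: [0.4991, -0.0685, 0.0612]
tool_rot: [0.978, 0.207, -0.0, -0.0]
wrist_force: [0.6, 0.1, -0.3]
finger_gap: 0.0001
grasp_force: 0.0
```

Run:
```python
import numpy as np
B=np.array([631,16.]);v=np.array([-136.9,-67])
R=lambda s:np.array([[np.cos(s),np.sin(s)],[-np.sin(s),np.cos(s)]])
p=None
for i in range(0,21):
    q=B+R(.05*i)@v
    print(round(.05*i,2),q.round(1),(q-p).round(1) if p is not None else '');p=q
```

```text
0.0 [494.1 -51. ] 
0.05 [490.9 -44.1] [-3.2  6.9]
0.1 [488.1 -37. ] [-2.8  7.1]
0.15 [485.6 -29.8] [-2.5  7.2]
0.2 [483.5 -22.5] [-2.1  7.3]
0.25 [481.8 -15. ] [-1.7  7.4]
0.3 [480.4  -7.6] [-1.4  7.5]
0.35 [479.4   0. ] [-1.   7.6]
0.4 [478.8   7.6] [-0.6  7.6]
0.45 [478.6  15.2] [-0.2  7.6]
0.5 [478.7  22.8] [0.2 7.6]
0.55 [479.3  30.4] [0.5 7.6]
0.6 [480.2  38. ] [0.9 7.6]
0.65 [481.5  45.5] [1.3 7.5]
0.7 [483.1  52.9] [1.7 7.4]
0.75 [485.2  60.3] [2.  7.3]
0.8 [487.6  67.5] [2.4 7.2]
0.85 [490.3  74.6] [2.8 7.1]
0.9 [493.4  81.6] [3.1 7. ]
0.95 [496.9  88.4] [3.5 6.8]
1.0 [500.7  95. ] [3.8 6.6]
```

>>> jog_arm([
  [[1,-3,9,0,0,0,0],[1,-2,8,0,0,0,0],[1,-3,7,0,0,0,-2.9],[1,-3,7,0,0,0,-2.9],[1,-2.5,7,0,0,0,-2.9],[1,0,0,0,0,0,0],[1,0,0,0,0,0,0]],
])

```text
time_s: 11.45
ee_pos: [0.4857, -0.0304, 0.0618]
tool_rot: [0.991, 0.133, 0.001, 0.0]
wrist_force: [-0.9, -0.2, -0.6]
finger_gap: 0.0001
grasp_force: 0.0
```

>>> jog_arm([
  [[1,-1.2,3.6,0,0,0,-1.4],[1,-1,3.6,0,0,0,-1.4],[1,0,0,0,0,0,0]],
])

```text
time_s: 11.75
ee_pos: [0.4832, -0.0235, 0.0612]
tool_rot: [0.994, 0.108, 0.0, 0.0]
wrist_force: [0.5, 0.2, -0.2]
finger_gap: -0.0003
grasp_force: 0.0
```

Run:
```python
from h import *
F=[manip.read_state()["wrist_force"].round(2)]
R,t,im=snap("top","t5.png");F.append(manip.read_state()["wrist_force"].round(2))
print(F,[(round(d["p"],2),w(d["centre"],R,t).round(4)) for d in manip.mark_of("handle_grip","top")[:2]])
```

```text
[array([ 0.54,  0.2 , -0.2 ]), array([0.75, 0.88, 0.2 ])] []
```

>>> jog_arm([
  [[1,-0.9,3.7,0,0,0,-1.4],[1,-0.8,3.7,0,0,0,-1.4],[1,0,0,0,0,0,0]],
])

```text
time_s: 12.15
ee_pos: [0.4815, -0.0164, 0.0609]
tool_rot: [0.996, 0.084, 0.0, 0.0]
wrist_force: [0.2, -1.7, 0.5]
finger_gap: -0.0002
grasp_force: 0.6
```

Run:
```python
from h import *
R,t,im=snap("scene","s5.png")
print([(round(d["p"],2),w(d["centre"],R,t).round(4)) for d in manip.mark_of("handle_grip","scene")[:2]])
R,t,im=snap("wrist","w5.png")
print([(round(d["p"],2),w(d["centre"],R,t).round(4)) for d in manip.mark_of("handle_grip","wrist")[:2]])
```

```text
[(0.66, array([ 6.406e-01, -3.370e-02, -2.000e-04])), (0.63, array([0.4842, 0.0115, 0.0852]))]
[(0.94, array([0.4821, 0.0132, 0.0809]))]
```

View pics/w5.png

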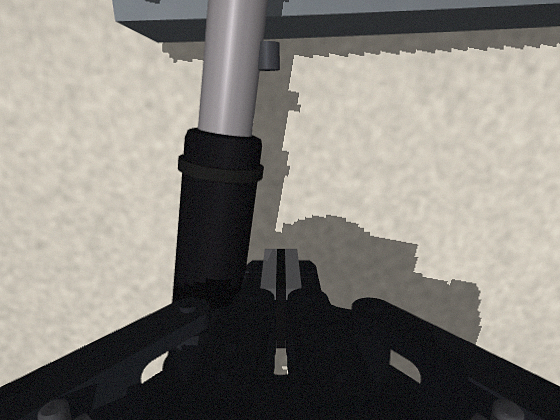

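The grip has moved to y≈0.012, lying against the fingers at (210,230). The 1.7 N suggests bolt friction.

>>> jog_arm([
  [[1,-0.7,3.7,0,0,0,-1.4],[1,-0.7,3.8,0,0,0,-1.4],[1,-0.5,3.8,0,0,0,-1.4],[1,-0.5,3.8,0,0,0,-1.4],[1,0,0,0,0,0,0]],
])

```text
time_s: 12.85
ee_pos: [0.4791, -0.0011, 0.0609]
tool_rot: [0.999, 0.035, 0.0, 0.0]
wrist_force: [0.5, -2.0, -0.3]
finger_gap: -0.0003
grasp_force: 0.6
```

>>> jog_arm([
  [[1,-0.4,3.8,0,0,0,-1.4],[1,-0.3,3.8,0,0,0,-1.4],[1,0,0,0,0,0,0]],
])

```text
time_s: 13.15
ee_pos: [0.4783, 0.0065, 0.0608]
tool_rot: [1.0, 0.011, 0.0, 0.0]
wrist_force: [1.3, -1.6, 1.0]
finger_gap: -0.0003
grasp_force: 0.6
```

>>> jog_arm([
  [[1,-0.1,3.8,0,0,0,-1.4],[1,-0.1,3.8,0,0,0,-1.4],[1,0,0,0,0,0,0]],
])

```text
time_s: 13.45
ee_pos: [0.478, 0.0141, 0.0608]
tool_rot: [1.0, -0.014, -0.0, 0.0]
wrist_force: [1.1, -2.0, 0.2]
finger_gap: 0.0
grasp_force: 0.6
```

>>> jog_arm([
  [[1,0.1,3.8,0,0,0,-1.4],[1,0.1,3.8,0,0,0,-1.4],[1,0,0,0,0,0,0]],
])

```text
time_s: 13.75
ee_pos: [0.4782, 0.0217, 0.0608]
tool_rot: [0.999, -0.038, -0.0, 0.0]
wrist_force: [0.9, -2.0, -0.2]
finger_gap: -0.0001
grasp_force: 0.6
```

>>> jog_arm([
  [[1,0.3,3.8,0,0,0,-1.4],[1,0.3,3.8,0,0,0,-1.4],[1,0,0,0,0,0,0]],
])

```text
time_s: 14.05
ee_pos: [0.4788, 0.0293, 0.0607]
tool_rot: [0.998, -0.062, -0.0, 0.0]
wrist_force: [0.4, -1.3, 0.8]
finger_gap: 0.0002
grasp_force: 0.6
```

>>> jog_arm([
  [[1,0.4,3.8,0,0,0,-1.4],[1,0.5,3.8,0,0,0,-1.4],[1,0,0,0,0,0,0]],
])

```text
time_s: 14.35
ee_pos: [0.4797, 0.0369, 0.0607]
tool_rot: [0.996, -0.087, -0.0, 0.0]
wrist_force: [0.6, -1.4, -0.1]
finger_gap: 0.0001
grasp_force: 0.6
```

>>> jog_arm([
  [[1,0.6,3.8,0,0,0,-1.4],[1,0.7,3.7,0,0,0,-1.4],[1,0,0,0,0,0,0]],
])

```text
time_s: 14.65
ee_pos: [0.481, 0.0444, 0.0607]
tool_rot: [0.994, -0.111, -0.0, 0.0]
wrist_force: [0.3, -0.9, -0.4]
finger_gap: 0.0
grasp_force: 0.6
```

>>> jog_arm([
  [[1,0.8,3.7,0,0,0,-1.4],[1,0.9,3.7,0,0,0,-1.4],[1,0,0,0,0,0,0]],
])

```text
time_s: 14.95
ee_pos: [0.4825, 0.0513, 0.0606]
tool_rot: [0.991, -0.135, -0.0, 0.001]
wrist_force: [-0.1, -4.2, 0.2]
finger_gap: 0.0003
grasp_force: 1.8
```

Tight point reached (4.2 N). Small steps now.

>>> jog_arm([
  [[1,0.5,2,0,0,0,-0.7],[1,0,0,0,0,0,0]],
])

```text
time_s: 15.15
ee_pos: [0.4829, 0.053, 0.0606]
tool_rot: [0.99, -0.142, -0.0, 0.001]
wrist_force: [-2.3, -5.2, 0.3]
finger_gap: 0.0
grasp_force: 2.7
```

>>> jog_arm([
  [[1,0.5,2,0,0,0,-0.7],[1,0,0,0,0,0,0]],
])

```text
time_s: 15.35
ee_pos: [0.4833, 0.0546, 0.0605]
tool_rot: [0.989, -0.148, -0.0, 0.001]
wrist_force: [-2.6, -7.4, -0.1]
finger_gap: -0.0
grasp_force: 3.5
```

>>> jog_arm([
  [[1,0.5,2,0,0,0,-0.7],[1,0,0,0,0,0,0]],
])

```text
time_s: 15.55
ee_pos: [0.4837, 0.0563, 0.0605]
tool_rot: [0.988, -0.154, -0.001, 0.002]
wrist_force: [-1.6, -8.0, 0.1]
finger_gap: 0.0002
grasp_force: 4.2
```

>>> jog_arm([
  [[1,0.5,2,0,0,0,-0.7],[1,0,0,0,0,0,0]],
])

```text
time_s: 15.75
ee_pos: [0.4842, 0.0584, 0.0605]
tool_rot: [0.987, -0.16, -0.0, 0.001]
wrist_force: [-2.0, -7.9, 0.8]
finger_gap: 0.0001
grasp_force: 3.9
```

>>> jog_arm([
  [[1,0.6,2,0,0,0,-0.7],[1,0,0,0,0,0,0]],
])

```text
time_s: 15.95
ee_pos: [0.4849, 0.0605, 0.0605]
tool_rot: [0.986, -0.166, -0.0, 0.001]
wrist_force: [-2.5, -6.6, 0.9]
finger_gap: -0.0001
grasp_force: 3.5
```

>>> jog_arm([
  [[1,0.6,2,0,0,0,-0.7],[1,0,0,0,0,0,0],[1,0,0,0,0,0,0]],
])

```text
time_s: 16.25
ee_pos: [0.4856, 0.0626, 0.0605]
tool_rot: [0.985, -0.172, -0.0, 0.001]
wrist_force: [-0.2, -6.8, 0.6]
finger_gap: 0.0001
grasp_force: 3.2
```

>>> jog_arm([
  [[1,0.6,2,0,0,0,-0.7],[1,0,0,0,0,0,0],[1,0,0,0,0,0,0]],
])

```text
time_s: 16.55
ee_pos: [0.4863, 0.0647, 0.0606]
tool_rot: [0.984, -0.178, -0.0, 0.001]
wrist_force: [-0.7, -5.4, 0.5]
finger_gap: 0.0004
grasp_force: 2.8
```

Broken over (force down from 8.2 to about 5.5 N, roughly 0.11 rad). Back off gently, then lift clear and check.

>>> jog_arm([
  [[1,-1,-4,0,0,0,0],[1,-1,-4,0,0,0,0],[1,-1,-4,0,0,0,0],[1,-2,-8,0,0,0,0],[1,-4,-15,0,0,0,0],[1,-4,-20,0,0,0,0],[1,0,0,40,0,0,0],[1,0,0,45,0,0,0],[1,0,0,45,0,0,0],[1,-30,-30,0,0,0,0],[1,-20,-30,0,0,0,0],[1,0,0,0,0,0,0]],
])

```text
time_s: 17.75
ee_pos: [0.4225, -0.0513, 0.1919]
tool_rot: [0.984, -0.179, 0.001, 0.0]
wrist_force: [0.7, 0.7, 0.6]
finger_gap: -0.0
grasp_force: 0.0
```

Run:
```python
from h import *
print(manip.read_state()["ee_pos"],manip.read_state()["wrist_force"])
for cam in ("top","scene"):
    R,t,im=snap(cam,cam+"9.png")
    for n in ("handle_grip","post_mid","bolt_axis","paint_jar"):
        print(cam,n,[(round(d["p"],2),w(d["centre"],R,t).round(4)) for d in manip.mark_of(n,cam)[:2]])
im=cv2.imread('pics/top9.png')[150:320,220:400];cv2.imwrite('pics/f.png',cv2.resize(im,None,fx=3.5,fy=3.5,interpolation=cv2.INTER_CUBIC))
```

```text
[ 0.422539   -0.05132406  0.19187469] [0.73126069 0.67172557 0.59281086]
top handle_grip [(0.6, array([0.4952, 0.0747, 0.0798]))]
top post_mid [(0.65, array([ 0.6526, -0.089 ,  0.0682]))]
top bolt_axis [(0.72, array([0.6336, 0.0182, 0.0752]))]
top paint_jar [(0.91, array([ 7.959e-01,  5.280e-02, -1.000e-04])), (0.61, array([ 0.6411, -0.0299,  0.001 ]))]
scene handle_grip [(0.83, array([0.4949, 0.0741, 0.0847]))]
scene post_mid [(0.59, array([ 0.6569, -0.0888,  0.0694]))]
scene bolt_axis [(0.78, array([0.6326, 0.0139, 0.0778])), (0.59, array([ 0.5399,  0.4453, -0.0024]))]
scene paint_jar [(0.66, array([ 0.799 ,  0.047 , -0.0044]))]
```

View pics/f.png

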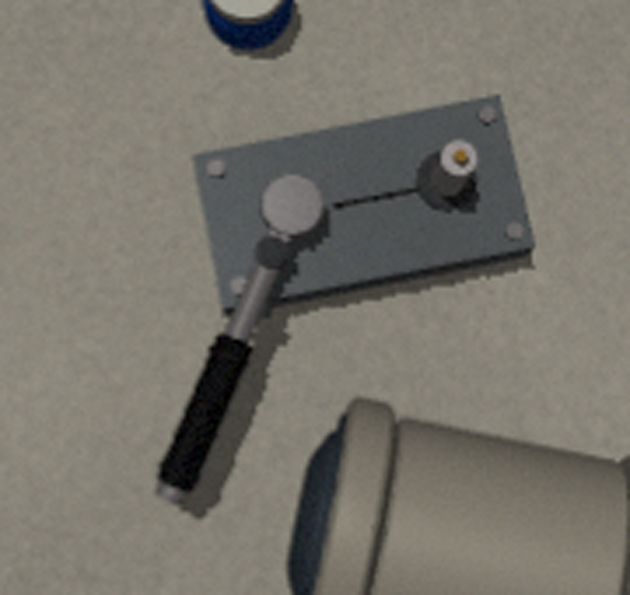

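The handle is straight again: head (292,205), hinge (275,250) and grip (205,415) in the crop lie on one line. It has swung about 0.68 rad, which is where the bolt went tight. The post is home and the gripper is clear.

```bash
python3 -c "
from cell import manip
print(manip.hand_in())"
```

```text
the job is handed in; nothing more can be done
None
```

I handed the job in, and no verdict came back: the post is fully home in the socket, the wrench clicked at about 8 N and was released straight on a tight bolt, and the bottle, jar and cup were never touched.

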